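# Closing-time gas check at the laboratory bench

## Robot

A 7-joint arm with a two-finger parallel gripper is mounted at the origin on the work surface. World frame = base frame: x ahead of the robot, y to its left, z up, the work surface at z = 0. Lengths are in mm, angles in rad, forces in N, time in s.
With the tool pointing down it reaches from about 400 to 900 mm from the base axis. Payload 5.6 kg.
Tool frame: the origin (TCP) lies between the finger pads; the fingertips stand 19 mm ahead of it and the grasp point (between the pads) is the TCP; z points along the fingers, y is the line along which they close (so a half turn about z gives the same grasp; the last joint's range is limited). The gripper opens to 92 mm and grips with 3 to 60 N. Pads are 20 mm wide; open, the fingers measure 128 mm over their backs; the gripper's body (75 mm by 189 mm) begins 69 mm behind the grasp point.
Start: joints at [-1.288, 0.468, -0.012, 1.603, 0.006, 1.071, -0.056], TCP at [208.084, 615.8, 233.592] pointing down, gripper open.
Joint ranges: [-2.53, 2.53], [-0.31, 2.02], [-1.57, 1.55], [0.28, 2.44], [-1.29, 4.43], [0.15, 1.84], [-2.92, 2.92]. Speed limits (rad/s): [2.57, 2.57, 3.14, 3.14, 3.14, 3.14, 3.14].

## Interface

Orientations are given as a unit quaternion [w, x, y, z].
In Python, from workcell import monitor, camera, env gives the robot as it stands. The module is installed in compiled form; this text tells all that it offers.
- The arm moves only by the shell command python3 -m crank 'ROWS' [FORCE]. ROWS is JSON, a list of rows, each an object with "xyz": the shift along the tool's x, y, z each as a share of 750 mm, from -1 to 1, a list of three; "dr": the turn, a rotation vector about the tool's x, y, z each as a share of 60 degrees, from -1 to 1, a list of three; "hand": the closure, from 0 (fully open) to 1 (shut). In form: [{"xyz": [x, y, z], "dr": [wx, wy, wz], "hand": hand}, ...]. A call has exactly 10 rows; each row is the pose to reach, as a shift and turn from the pose commanded when the call began, along the tool's axes at that moment; what a row does not reach only later rows make up. A row lasts 1/12 s, in which the tool goes at most 41.7 mm and 7.16 degrees, less where a joint would pass 70% of its speed; a pose out of reach is approached as far as the arm can. A call with a number of a shift or a turn outside -1 to 1 is refused whole. A call with a gripper value outside its range is refused whole. The fingers move at their own pace and stop on an object; FORCE is the grip in N (left out, the last holds). Time passes only in rows, so rows that repeat a pose let the fingers close, or fill a call up. It gives the time, the measured TCP pose, the force, the opening and the grip force at its end, in the units of the state.
- monitor.get_obs(): the state, without advancing time (a new reading comes with each control period).
- camera(name): name is "side" or "top" or "wrist"; returns a dict with "img" (400x640x3 uint8, blue, green, red), "range_z" (400x640 float32, mm along the optical axis (not along the pixel's ray), 0 where there is no reading), "fov_y" (degrees; the focal length in pixels is half the picture's height over the tangent of half this angle, whatever the lens; pixels are square), "cx", "cy" (the principal point, pixels), "rvec" (rotation vector, rad) and "tvec" (3), from world to camera coordinates, as OpenCV has them; the wrist camera has in their place "mount" (4x4, takes a point from camera to tool coordinates, whose origin is the TCP and whose axes are the flange's). Camera axes: x right, y down, z forward; pixel columns grow to the right and rows downward; lengths in mm; the calibration is good to about 2 mm. A picture is of the moment at which its call begins: read the wrist's pose just before it.
- env.hand_in(): hands the job in; it is judged then, once.
The state is a dict: "clock": time; "joints": joint angles; "joint_velocities": joint speeds; "joint_torque": joint torques, N m; "position": TCP position; "eef_rot": TCP orientation; "force": force on the tool from outside, world axes, zero at the start; "moment": the same for the moment, N m; "width": finger opening in mm; "finger_force": force on a finger pad.
Only numpy, scipy, OpenCV 4.12 (cv2) and the standard library are available. Lean on these libraries where they do the work, as an engineer would, in place of code of your own. Each camera call takes 0.05 s, during which the arm holds its last target. There are 200 camera calls.

## Task

It is closing time in the laboratory: of the four gas taps in a row on the white service duct, some have been left open or partly open, their yellow levers not square across their nozzles. With one finger (or the closed fingertips), push the lever of every such tap round clockwise to its stop so that all four are fully shut; do not grip the levers or lean hard on them once they reach the stop. Leave the taps that are already shut as they are, do not shift or lift the glassware, burner, rack and jar, and finish with the hand clear.

Things in the scene. Friction and masses are not known exactly. Their poses are not given: they have to be found in the camera images.
- duct: white service duct with a grey top lying across the bench, 120 mm deep (x) by 720 mm long (y), fixed; origin under its centre on the bench; its top is 80 mm above the bench and carries the four gas taps 130 to 190 mm apart in a row
- tap_a: one bench gas tap, fixed on the duct: grey flange, column and cock body, steel hose nozzle pointing along its own -x (towards the robot) to 68 mm from the spindle, nozzle axis 76 mm above the duct; origin at the centre of the flange's underside on the duct top; its own z is up, its own +y is the way the lever points when shut
- tap_a_spindle (a point): point on this tap's vertical spindle axis (about which the lever turns), at mid-height of the lever arm, 109 mm above the duct top; the arm is 16 mm deep, so it spans 8 mm above and below; below the arm the nozzle's top is 26 mm lower than this point and the cock body (within 20 mm of the spindle) 16 mm lower
- lever_a_end (a point): outer end of this tap's yellow lever, at mid-height, 70 mm from the spindle axis; the arm is 13 mm wide (a 17 mm round knob at its outer end, centred 61.5 mm from the axis), on a 31 mm round hub
- lever_a (a joint): angle of this lever: 0 = fully shut (lever against its stop, at right angles to the nozzle, along the tap's +y); 1.571 = fully open (lever straight above the nozzle, along the tap's -x, stop). Seen from above it shuts clockwise. Stiff: it needs about 0.18 N m (4 N at 45 mm) and stays where it is left; a grip on it, or more than 40 N, is rough handling
- tap_b: one bench gas tap, fixed on the duct: grey flange, column and cock body, steel hose nozzle pointing along its own -x (towards the robot) to 68 mm from the spindle, nozzle axis 76 mm above the duct; origin at the centre of the flange's underside on the duct top; its own z is up, its own +y is the way the lever points when shut
- tap_b_spindle (a point): point on this tap's vertical spindle axis (about which the lever turns), at mid-height of the lever arm, 109 mm above the duct top; the arm is 16 mm deep, so it spans 8 mm above and below; below the arm the nozzle's top is 26 mm lower than this point and the cock body (within 20 mm of the spindle) 16 mm lower
- lever_b_end (a point): outer end of this tap's yellow lever, at mid-height, 70 mm from the spindle axis; the arm is 13 mm wide (a 17 mm round knob at its outer end, centred 61.5 mm from the axis), on a 31 mm round hub
- lever_b (a joint): angle of this lever: 0 = fully shut (lever against its stop, at right angles to the nozzle, along the tap's +y); 1.571 = fully open (lever straight above the nozzle, along the tap's -x, stop). Seen from above it shuts clockwise. Stiff: it needs about 0.18 N m (4 N at 45 mm) and stays where it is left; a grip on it, or more than 40 N, is rough handling
- tap_c: one bench gas tap, fixed on the duct: grey flange, column and cock body, steel hose nozzle pointing along its own -x (towards the robot) to 68 mm from the spindle, nozzle axis 76 mm above the duct; origin at the centre of the flange's underside on the duct top; its own z is up, its own +y is the way the lever points when shut
- tap_c_spindle (a point): point on this tap's vertical spindle axis (about which the lever turns), at mid-height of the lever arm, 109 mm above the duct top; the arm is 16 mm deep, so it spans 8 mm above and below; below the arm the nozzle's top is 26 mm lower than this point and the cock body (within 20 mm of the spindle) 16 mm lower
- lever_c_end (a point): outer end of this tap's yellow lever, at mid-height, 70 mm from the spindle axis; the arm is 13 mm wide (a 17 mm round knob at its outer end, centred 61.5 mm from the axis), on a 31 mm round hub
- lever_c (a joint): angle of this lever: 0 = fully shut (lever against its stop, at right angles to the nozzle, along the tap's +y); 1.571 = fully open (lever straight above the nozzle, along the tap's -x, stop). Seen from above it shuts clockwise. Stiff: it needs about 0.18 N m (4 N at 45 mm) and stays where it is left; a grip on it, or more than 40 N, is rough handling
- tap_d: one bench gas tap, fixed on the duct: grey flange, column and cock body, steel hose nozzle pointing along its own -x (towards the robot) to 68 mm from the spindle, nozzle axis 76 mm above the duct; origin at the centre of the flange's underside on the duct top; its own z is up, its own +y is the way the lever points when shut
- tap_d_spindle (a point): point on this tap's vertical spindle axis (about which the lever turns), at mid-height of the lever arm, 109 mm above the duct top; the arm is 16 mm deep, so it spans 8 mm above and below; below the arm the nozzle's top is 26 mm lower than this point and the cock body (within 20 mm of the spindle) 16 mm lower
- lever_d_end (a point): outer end of this tap's yellow lever, at mid-height, 70 mm from the spindle axis; the arm is 13 mm wide (a 17 mm round knob at its outer end, centred 61.5 mm from the axis), on a 31 mm round hub
- lever_d (a joint): angle of this lever: 0 = fully shut (lever against its stop, at right angles to the nozzle, along the tap's +y); 1.571 = fully open (lever straight above the nozzle, along the tap's -x, stop). Seen from above it shuts clockwise. Stiff: it needs about 0.18 N m (4 N at 45 mm) and stays where it is left; a grip on it, or more than 40 N, is rough handling
- beaker: glass beaker, 68 mm across, 92 mm high, loose; origin at the centre of its underside; a bystander
- flask: glass conical flask with blue contents, 82 mm across its foot, 135 mm high, loose; origin at the centre of its underside; a bystander
- burner: gas burner with grey foot and brass tube, 74 mm across, 134 mm high, not connected, loose; origin at the centre of its underside; a bystander
- reagent: amber reagent bottle with a black cap, 60 mm across, 125 mm high, loose; origin at the centre of its underside; a bystander
- wash_bottle: white wash bottle with red cap and bent spout, 58 mm across, 169 mm high, loose; origin at the centre of its underside; a bystander
- tube_rack: blue test-tube rack with five tubes, 52 by 124 mm, 104 mm high, loose; origin at the centre of its underside; a bystander
- jar: small clear jar with white cap, 38 mm across, 48 mm high, loose, standing on the duct behind the row of taps; origin at the centre of its underside; a bystander

How it is judged (in metres and radians):
At the end, for the whole second after the job is handed in: All four levers are within 0.07 rad (4 degrees) of fully shut and at rest; every loose thing stands upright within 20 mm of where it was (value of joint each of lever_a, lever_b, lever_c, lever_d below 0.07 rad and velocity of joint lever_a between -0.05 and 0.05 rad/s and velocity of joint lever_b between -0.05 and 0.05 rad/s and velocity of joint lever_c between -0.05 and 0.05 rad/s and velocity of joint lever_d between -0.05 and 0.05 rad/s and distance of each of beaker, flask, burner, reagent, wash_bottle, tube_rack, jar from where it was at the start of the episode below 0.02 m and angle between each of beaker, flask, burner, reagent, wash_bottle, tube_rack, jar's own z axis and vertical below 0.15 rad); the robot touches nothing.
It fails at once if a tap that was shut is opened (value of joint any of lever_c, lever_d above 0.12 rad).
It fails at once if a lever is gripped, or forced with more than 40 N (contact force between the fingers and lever_a above 40 N or contact force between the fingers and lever_b above 40 N or contact force between the fingers and lever_c above 40 N or contact force between the fingers and lever_d above 40 N).
It fails at once if a lever is moved with the hand or arm instead of a finger (contact force between the arm and lever_a above 2 N or contact force between the arm and lever_b above 2 N or contact force between the arm and lever_c above 2 N or contact force between the arm and lever_d above 2 N).
It fails at once if glassware, burner, rack or jar is shifted more than 20 mm, lifted or tipped (distance of any of beaker, flask, burner, reagent, wash_bottle, tube_rack, jar from where it was at the start of the episode above 0.02 m or angle between any of beaker, flask, burner, reagent, wash_bottle, tube_rack, jar's own z axis and vertical above 0.3 rad).
It also fails if it takes over 51 s, if anything falls off the work surface, if the arm or the gripper's body presses on something with over 40 N, if the wrist force passes 120 N, or if a joint passes its speed limit or range.

## Working session

There is one attempt and no reset: what is moved stays moved. The work goes in short steps, Python scripts to look and compute and a shell command to move; the robot and the scene stay as the last step left them, time stands still between calls to the robot, and variables do not carry over. Pictures are saved under pics/ and viewed, at most 10 in all, crops included, and the job is handed in when it is done.

```bash
mkdir -p pics
cat > h.py <<'E'
import numpy as np,cv2
from workcell import monitor,camera,env
from scipy.spatial.transform import Rotation as R
def K(c):
    f=200/np.tan(np.radians(c["fov_y"]/2));return np.array([[f,0,c["cx"]],[0,f,c["cy"]],[0,0,1]])
def world(c):
    k=K(c);v,u=np.mgrid[:400,:640];z=c["range_z"]
    p=np.dstack([(u-k[0,2])/k[0,0]*z,(v-k[1,2])/k[1,1]*z,z])
    r=cv2.Rodrigues(np.array(c["rvec"],float))[0]
    return (p-np.array(c["tvec"]).ravel())@r
E
python3 - <<'E'
from h import *
o=monitor.get_obs();print(o)
for n in("top","side"):
    c=camera(n);cv2.imwrite(f"pics/{n}0.png",c["img"]);w=world(c)
    h=cv2.cvtColor(c["img"],cv2.COLOR_BGR2HSV)
    m=cv2.inRange(h,(20,120,100),(35,255,255))
    k,l,s,ce=cv2.connectedComponentsWithStats(m)
    for i in range(1,k):
        if s[i,4]>30:
            q=w[(l==i)&(c["range_z"]>0)];print(n,s[i],ce[i].round(),np.median(q,0).round(),q.min(0).round(),q.max(0).round())
E
```

```text
{'clock': 0.0, 'joints': array([-1.28800122,  0.46837576, -0.01161386,  1.60359435,  0.00600257,
        1.07141789, -0.05633524]), 'joint_velocities': array([-0.00027556,  0.00118361,  0.00055797,  0.00225545, -0.0002136 ,
       -0.00107936,  0.00036626]), 'joint_torque': array([-1.90790711e-04, -5.20572996e+01, -1.26806652e-02, -2.43749660e+01,
       -5.65913308e-02,  1.72711402e-02,  1.64378944e-04]), 'position': array([207.92500908, 615.27313808, 232.65337037]), 'eef_rot': array([-8.29208434e-05,  1.62221570e-01,  9.86753965e-01, -8.76481670e-04]), 'force': array([-0.60083473,  0.28495645,  0.12032199]), 'moment': array([-0.00431365,  0.0414808 , -0.02971734]), 'finger_force': 0.0, 'width': 91.94246704264334}
top [216 159  19  36 277] [224. 175.] [512. 219. 197.] [463. 197.  76.] [556. 257. 203.]
top [260 158  37  14 272] [280. 164.] [536.  88. 197.] [521.  55.  76.] [570. 143. 206.]
top [337 162  32  28 277] [353. 175.] [516. -80. 197.] [ 483. -109.   77.] [551. -41. 205.]
top [409 162  38  14 280] [429. 169.] [ 532. -257.  197.] [ 520. -289.   77.] [ 561. -206.  205.]
side [280 140  33  13 259] [297. 146.] [511. 214. 195.] [464. 195.   0.] [784. 667. 203.]
side [321 152  25  20 239] [334. 162.] [534.  74. 196.] [523.  52.   1.] [787. 522. 203.]
side [346 186  41  18 422] [367. 194.] [517. -81. 195.] [ 485. -112.    0.] [778. 264. 203.]
side [413 217  42  31 549] [434. 233.] [ 529. -259.  196.] [ 521. -292.    0.] [780.  21. 203.]
side [304 245   5  15  34] [306. 252.] [373. -70.  92.] [370. -72.  75.] [377. -66. 112.]
```

View pics/top0.png

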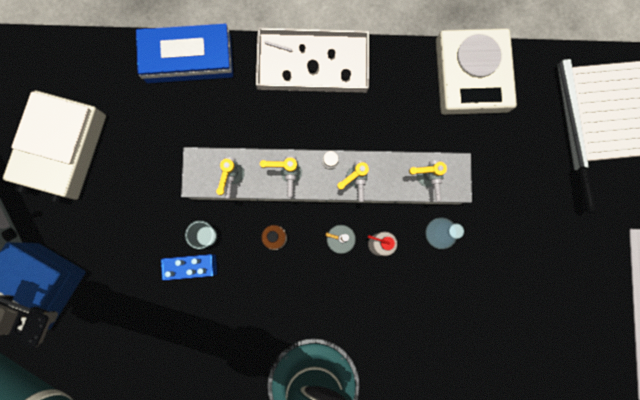

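View pics/side0.png

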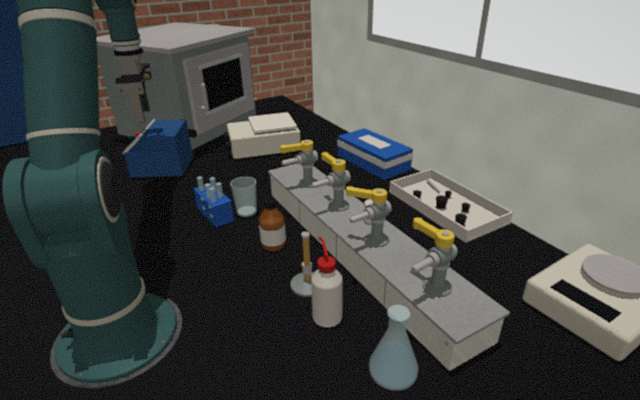

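Run:
```python
from h import *
c=camera("top");w=world(c);h=cv2.cvtColor(c["img"],cv2.COLOR_BGR2HSV)
m=cv2.inRange(h,(20,120,100),(35,255,255));k,l,s,ce=cv2.connectedComponentsWithStats(m)
g=K(c);r=cv2.Rodrigues(np.array(c["rvec"],float))[0];C=-r.T@np.array(c["tvec"]).ravel();print("cam",C)
for i in range(1,k):
    if s[i,4]<100: continue
    v,u=np.nonzero(l==i);d=np.c_[(u-g[0,2])/g[0,0],(v-g[1,2])/g[1,1],np.ones(len(u))]@r
    p=(C+d*((195-C[2])/d[:,2])[:,None])[:,:2].astype(np.float32)
    (cx,cy),(a,b),t=cv2.minAreaRect(p);bp=cv2.boxPoints(((cx,cy),(a,b),t))
    e=[(bp[j]+bp[(j+1)%4])/2 for j in range(4)];L=[np.hypot(*(bp[j]-bp[(j+1)%4])) for j in range(4)]
    j=int(np.argmin(L));print((cx,cy),(a,b),"ends",e[j],e[(j+2)%4])
    # width near each end
    ax=(e[j]-e[(j+2)%4]);ax/=np.hypot(*ax);q=(p-[cx,cy])@ax;x=(p-[cx,cy])@[-ax[1],ax[0]]
    print([round(float(np.ptp(x[abs(q-z)<4])),0) for z in (-35,-25,-15,0,15,25,35) if (abs(q-z)<4).any()], "axis",ax)
# loose things / nonduct heights map: coarse max height above bench, near work
z=w[...,2];ok=(c["range_z"]>0)
for X in range(340,700,30):
    print(X,[int(np.max(np.r_[0,z[ok&(abs(w[...,0]-X)<15)&(abs(w[...,1]-Y)<15)]])) for Y in range(360,-400,-30)])
```

```text
cam [ 336.12782173   36.28813429 1296.2171852 ]
(504.8220520019531, 222.4342498779297) (32.297828674316406, 82.7862548828125) ends [543.8106  208.53165] [465.8335  236.33685]
[16.0, 13.0, 13.0, 14.0, 23.0, 32.0, 30.0] axis [ 0.94190925 -0.33586755]
(534.9993896484375, 96.58404541015625) (30.156957626342773, 82.26145935058594) ends [536.09796   55.467987] [533.9008 137.7001]
[16.0, 12.0, 12.0, 12.0, 23.0, 30.0, 28.0] axis [ 0.02670927 -0.9996432 ]
(515.1622314453125, -72.98717498779297) (30.46357536315918, 83.87054443359375) ends [ 538.2987   -107.962456] [492.02576  -38.011894]
[17.0, 14.0, 15.0, 16.0, 25.0, 30.0, 26.0] axis [ 0.5517188 -0.8340302]
(534.7570190429688, -246.8295135498047) (30.290754318237305, 85.75269317626953) ends [ 535.8952  -289.69073] [ 533.61884 -203.96829]
[16.0, 12.0, 12.0, 14.0, 23.0, 30.0, 28.0] axis [ 0.02654573 -0.9996476 ]
340 [7, 4, 96, 95, 6, 9, 5, 6, 96, 94, 6, 6, 4, 13, 16, 13, 6, 140, 141, 5, 7, 5, 6, 6, 6, 7]
370 [5, 96, 92, 94, 7, 4, 8, 80, 130, 130, 7, 8, 7, 35, 138, 20, 166, 171, 158, 8, 6, 6, 71, 141, 60, 5]
400 [9, 93, 94, 95, 8, 6, 6, 8, 129, 
[... 306 characters left out ...]
, 87, 157, 166, 85, 85, 203, 202, 171, 164, 86, 88, 85, 86, 168, 159, 88, 84, 84]
520 [5, 85, 85, 85, 200, 205, 93, 195, 200, 203, 204, 85, 85, 86, 201, 204, 202, 86, 84, 201, 203, 203, 201, 86, 84, 85]
550 [4, 84, 87, 85, 197, 205, 90, 197, 201, 202, 204, 86, 131, 133, 91, 202, 200, 84, 85, 196, 198, 204, 200, 85, 86, 84]
580 [6, 85, 87, 85, 86, 85, 87, 86, 86, 86, 86, 86, 129, 132, 128, 86, 85, 85, 86, 85, 86, 86, 85, 84, 87, 85]
610 [5, 5, 8, 5, 7, 5, 5, 75, 4, 6, 76, 80, 8, 5, 79, 83, 78, 79, 81, 84, 78, 82, 81, 80, 81, 81]
640 [6, 8, 6, 5, 6, 6, 5, 8, 4, 5, 6, 8, 6, 5, 4, 5, 6, 7, 6, 6, 6, 6, 7, 7, 7, 5]
670 [5, 5, 7, 6, 5, 7, 5, 6, 7, 11, 7, 6, 7, 6, 5, 6, 5, 6, 6, 6, 5, 5, 7, 6, 4, 8]
```

The top picture shows tap levers at px (224,175) and (353,170), about 70° and 34° open. The levers at (280,164) and (429,169) are square across their nozzles, so shut. The side view agrees, and the glassware on the robot's side is all lower than the levers. I'll head for the left tap with the fingers closed.

```bash
cat >> h.py <<'E'
def to(*targets):
    o=monitor.get_obs();q=o["eef_rot"];r=R.from_quat(np.r_[q[1:],q[0]])
    want=R.from_matrix(np.diag([-1.,1,-1]))
    print(round(o["clock"],2),o["position"].round(1),"F",o["force"].round(1),"w",round(o["width"],1),"dr",((r.inv()*want).as_rotvec(degrees=True)/60).round(3))
    for t in targets: print(t,(r.inv().apply(np.array(t)-o["position"])/750).round(4))
E
python3 -m crank '[{"xyz":[-0.512,-0.425,-0.023],"dr":[0,0,-0.312],"hand":1},{"xyz":[-0.512,-0.425,-0.023],"dr":[0,0,-0.312],"hand":1},{"xyz":[-0.512,-0.425,-0.023],"dr":[0,0,-0.312],"hand":1},{"xyz":[-0.512,-0.425,-0.023],"dr":[0,0,-0.312],"hand":1},{"xyz":[-0.512,-0.425,-0.023],"dr":[0,0,-0.312],"hand":1},{"xyz":[-0.512,-0.425,-0.023],"dr":[0,0,-0.312],"hand":1},{"xyz":[-0.512,-0.425,-0.023],"dr":[0,0,-0.312],"hand":1},{"xyz":[-0.512,-0.425,-0.023],"dr":[0,0,-0.312],"hand":1},{"xyz":[-0.512,-0.425,-0.023],"dr":[0,0,-0.312],"hand":1},{"xyz":[-0.512,-0.425,-0.023],"dr":[0,0,-0.312],"hand":1}]' 10
python3 -c "
from h import *
to((472,186,250),(472,186,198))"
```

```text
clock: 0.98
position: [427.0, 259.3, 248.1]
eef_rot: [0.0, -0.0, 1.0, 0.0]
force: [0.7, 0.6, 0.1]
width: 27.7
finger_force: 0.0
0.98 [427.  259.3 248.1] F [0.7 0.6 0.1] w 27.7 dr [0.    0.    0.001]
(472, 186, 250) [-0.0599 -0.0977 -0.0025]
(472, 186, 198) [-0.0599 -0.0978  0.0668]
```

```bash
python3 -m crank '[{"xyz":[-0.06,-0.098,0],"dr":[0,0,0],"hand":1},{"xyz":[-0.06,-0.098,0],"dr":[0,0,0],"hand":1},{"xyz":[-0.06,-0.098,0],"dr":[0,0,0],"hand":1},{"xyz":[-0.06,-0.098,0],"dr":[0,0,0],"hand":1},{"xyz":[-0.06,-0.098,0],"dr":[0,0,0],"hand":1},{"xyz":[-0.06,-0.098,0],"dr":[0,0,0],"hand":1},{"xyz":[-0.06,-0.098,0],"dr":[0,0,0],"hand":1},{"xyz":[-0.06,-0.098,0],"dr":[0,0,0],"hand":1},{"xyz":[-0.06,-0.098,0],"dr":[0,0,0],"hand":1},{"xyz":[-0.06,-0.098,0],"dr":[0,0,0],"hand":1}]'
python3 - <<'E'
from h import *
to((472,186,198))
o=monitor.get_obs();q=o["eef_rot"];r=R.from_quat(np.r_[q[1:],q[0]])
c=camera("wrist");cv2.imwrite("pics/w1.png",c["img"]);g=K(c);M=np.array(c["mount"])
m=cv2.inRange(cv2.cvtColor(c["img"],cv2.COLOR_BGR2HSV),(20,120,100),(35,255,255))
k,l,s,ce=cv2.connectedComponentsWithStats(m)
for i in range(1,k):
    if s[i,4]<150: continue
    v,u=np.nonzero((l==i)&(c["range_z"]>0));z=c["range_z"][v,u]
    p=np.c_[(u-g[0,2])/g[0,0]*z,(v-g[1,2])/g[1,1]*z,z]@M[:3,:3].T+M[:3,3];p=r.apply(p)+o["position"]
    t=p[(p[:,2]>192)];print(s[i],np.median(p,0).round(),cv2.minAreaRect(t[:,:2].astype(np.float32)),cv2.boxPoints(cv2.minAreaRect(t[:,:2].astype(np.float32))).round())
E
```

```text
clock: 1.82
position: [471.3, 188.4, 248.0]
eef_rot: [-0.0, -0.001, 1.0, 0.0]
force: [-0.9, -0.6, 0.7]
width: 0.5
finger_force: 0.0
1.82 [471.3 188.4 248. ] F [-0.9 -0.6  0.7] w 0.5 dr [ 0.    -0.     0.002]
(472, 186, 198) [-0.001  -0.0032  0.0666]
[ 29  87  49  16 182] [377. -58.  92.] ((0.0, 0.0), (0.0, 0.0), 0.0) [[0. 0.]
 [0. 0.]
 [0. 0.]
 [0. 0.]]
[349 209  31  48 603] [483. 222. 197.] ((464.39508056640625, 219.55609130859375), (61.45092010498047, 25.29488182067871), 17.413236618041992) [[431. 222.]
 [439. 198.]
 [497. 217.]
 [490. 241.]]
[  0 235  11  22 182] [491. -40. 187.] ((465.9955139160156, 32.810123443603516), (151.39149475097656, 0.0), 110.53707885742188) [[493. -38.]
 [493. -38.]
 [439. 104.]
 [439. 104.]]
```

View pics/w1.png

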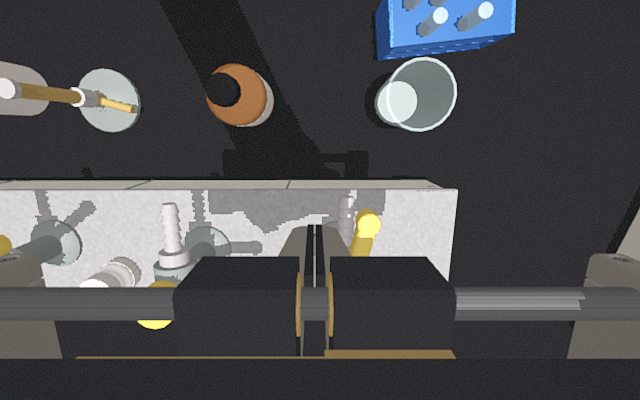

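The wrist view shows the tap-A lever at px (365,230), just on the +y side of the closed fingertips at (315,240), with a clear gap between them. I'll go down and start the push.

```bash
python3 -m crank '[{"xyz":[0,-0.003,0.034],"dr":[0,0,0],"hand":1},{"xyz":[0,-0.003,0.068],"dr":[0,0,0],"hand":1},{"xyz":[0,-0.003,0.068],"dr":[0,0,0],"hand":1},{"xyz":[0,0.008,0.068],"dr":[0,0,0],"hand":1},{"xyz":[-0.004,0.015,0.068],"dr":[0,0,0],"hand":1},{"xyz":[-0.008,0.022,0.068],"dr":[0,0,0],"hand":1},{"xyz":[-0.012,0.029,0.068],"dr":[0,0,0],"hand":1},{"xyz":[-0.016,0.036,0.068],"dr":[0,0,0],"hand":1},{"xyz":[-0.02,0.043,0.068],"dr":[0,0,0],"hand":1},{"xyz":[-0.02,0.043,0.068],"dr":[0,0,0],"hand":1}]' 
python3 -c "
from h import *
to((492,232,197),(506,262,197),(511,262,197))"
```

```text
clock: 2.7
position: [485.9, 221.2, 197.5]
eef_rot: [-0.001, -0.001, 1.0, -0.0]
force: [-4.1, -2.0, 0.9]
width: 0.5
finger_force: 1.7
2.7 [485.9 221.2 197.5] F [-4.1 -2.   0.9] w 0.5 dr [-0.    -0.002  0.002]
(492, 232, 197) [-0.0082  0.0144  0.0006]
(506, 262, 197) [-0.0269  0.0543  0.0006]
(511, 262, 197) [-0.0336  0.0543  0.0005]
```

```bash
python3 -m crank '[{"xyz":[-0.004,0.007,0],"dr":[0,0,0],"hand":1},{"xyz":[-0.008,0.014,0],"dr":[0,0,0],"hand":1},{"xyz":[-0.012,0.021,0],"dr":[0,0,0],"hand":1},{"xyz":[-0.015,0.028,0],"dr":[0,0,0],"hand":1},{"xyz":[-0.018,0.035,0],"dr":[0,0,0],"hand":1},{"xyz":[-0.021,0.042,0],"dr":[0,0,0],"hand":1},{"xyz":[-0.023,0.048,0],"dr":[0,0,0],"hand":1},{"xyz":[-0.025,0.053,0],"dr":[0,0,0],"hand":1},{"xyz":[-0.027,0.054,0],"dr":[0,0,0],"hand":1},{"xyz":[-0.027,0.054,0],"dr":[0,0,0],"hand":1}]' 
python3 -c "
from h import *
to((511,262,197))"
```

```text
clock: 3.53
position: [506.9, 262.0, 197.2]
eef_rot: [0.0, -0.001, 1.0, 0.001]
force: [-2.0, 0.6, 0.2]
width: 0.5
finger_force: 1.0
3.53 [506.9 262.  197.2] F [-2.   0.6  0.2] w 0.5 dr [0.001 0.001 0.002]
(511, 262, 197) [-0.0055  0.      0.0003]
```

```bash
python3 -m crank '[{"xyz":[-0.001,0,0],"dr":[0,0,0],"hand":1},{"xyz":[-0.002,0,0],"dr":[0,0,0],"hand":1},{"xyz":[-0.003,0,0],"dr":[0,0,0],"hand":1},{"xyz":[-0.004,0,0],"dr":[0,0,0],"hand":1},{"xyz":[-0.005,0,0],"dr":[0,0,0],"hand":1},{"xyz":[-0.005,0,0],"dr":[0,0,0],"hand":1},{"xyz":[-0.005,0,0],"dr":[0,0,0],"hand":1},{"xyz":[-0.005,0,0],"dr":[0,0,0],"hand":1},{"xyz":[-0.005,0,0],"dr":[0,0,0],"hand":1},{"xyz":[-0.005,0,0],"dr":[0,0,0],"hand":1}]'; python3 -m crank '[{"xyz":[-0.001,0,0],"dr":[0,0,0],"hand":1},{"xyz":[-0.002,0,0],"dr":[0,0,0],"hand":1},{"xyz":[-0.002,0,0],"dr":[0,0,0],"hand":1},{"xyz":[-0.002,0,0],"dr":[0,0,0],"hand":1},{"xyz":[-0.002,0,0],"dr":[0,0,0],"hand":1},{"xyz":[-0.002,0,0],"dr":[0,0,0],"hand":1},{"xyz":[-0.002,0,0],"dr":[0,0,0],"hand":1},{"xyz":[-0.002,0,0],"dr":[0,0,0],"hand":1},{"xyz":[-0.002,0,0],"dr":[0,0,0],"hand":1},{"xyz":[-0.002,0,0],"dr":[0,0,0],"hand":1}]'
```

```text
clock: 4.37
position: [510.6, 260.5, 197.0]
eef_rot: [0.0, -0.0, 1.0, 0.0]
force: [-2.8, 1.4, 0.0]
width: 0.1
finger_force: 1.5
clock: 5.2
position: [512.1, 260.5, 197.0]
eef_rot: [0.0, -0.0, 1.0, -0.0]
force: [-2.7, 1.7, 0.0]
width: 0.5
finger_force: 1.3
```

```bash
python3 -m crank '[{"xyz":[-0.001,0,0],"dr":[0,0,0],"hand":1},{"xyz":[-0.002,0,0],"dr":[0,0,0],"hand":1},{"xyz":[-0.003,0,0],"dr":[0,0,0],"hand":1},{"xyz":[-0.003,0,0],"dr":[0,0,0],"hand":1},{"xyz":[-0.003,0,0],"dr":[0,0,0],"hand":1},{"xyz":[-0.003,0,0],"dr":[0,0,0],"hand":1},{"xyz":[-0.003,0,0],"dr":[0,0,0],"hand":1},{"xyz":[-0.003,0,0],"dr":[0,0,0],"hand":1},{"xyz":[-0.003,0,0],"dr":[0,0,0],"hand":1},{"xyz":[-0.003,0,0],"dr":[0,0,0],"hand":1}]'
python3 - <<'E'
from h import *
c=camera("top");h=cv2.cvtColor(c["img"],cv2.COLOR_BGR2HSV)
print(cv2.connectedComponentsWithStats(cv2.inRange(h,(20,120,100),(35,255,255)))[2])
cv2.imwrite("pics/t2.png",cv2.resize(c["img"][110:260,160:480],None,fx=2.5,fy=2.5))
E
```

```text
clock: 6.03
position: [514.3, 260.5, 197.0]
eef_rot: [0.0, -0.0, 1.0, -0.0]
force: [-2.5, 1.6, -0.8]
width: 0.5
finger_force: 1.3
[[     0      0    640    400 255085]
 [   218    159      9     13     69]
 [   260    158     37     14    273]
 [   337    162     32     28    278]
 [   409    162     38     14    278]
 [   327    234     10      4     17]]
```

View pics/t2.png

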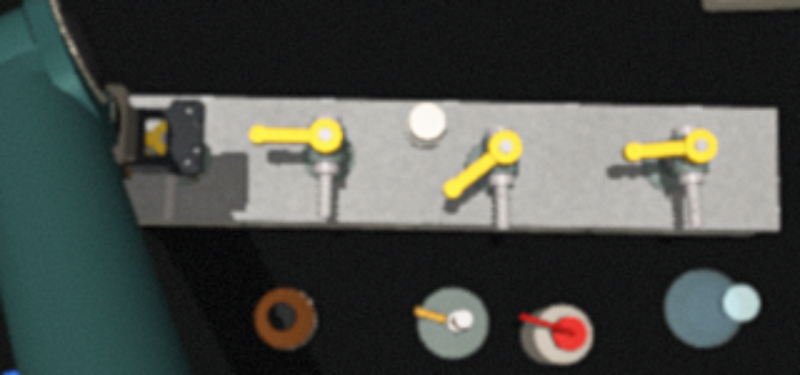

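The hand hides lever A at px (155,135) in this crop. The other levers and the glassware look unmoved. The force is still only lever friction, so I'll creep on to the stop.

```bash
for i in 1; do python3 -m crank '[{"xyz":[-0.001,0,0],"dr":[0,0,0],"hand":1},{"xyz":[-0.002,0,0],"dr":[0,0,0],"hand":1},{"xyz":[-0.003,0,0],"dr":[0,0,0],"hand":1},{"xyz":[-0.003,0,0],"dr":[0,0,0],"hand":1},{"xyz":[-0.003,0,0],"dr":[0,0,0],"hand":1},{"xyz":[-0.003,0,0],"dr":[0,0,0],"hand":1},{"xyz":[-0.003,0,0],"dr":[0,0,0],"hand":1},{"xyz":[-0.003,0,0],"dr":[0,0,0],"hand":1},{"xyz":[-0.003,0,0],"dr":[0,0,0],"hand":1},{"xyz":[-0.003,0,0],"dr":[0,0,0],"hand":1}]';done; python3 -m crank '[{"xyz":[-0.001,0,0],"dr":[0,0,0],"hand":1},{"xyz":[-0.002,0,0],"dr":[0,0,0],"hand":1},{"xyz":[-0.002,0,0],"dr":[0,0,0],"hand":1},{"xyz":[-0.002,0,0],"dr":[0,0,0],"hand":1},{"xyz":[-0.002,0,0],"dr":[0,0,0],"hand":1},{"xyz":[-0.002,0,0],"dr":[0,0,0],"hand":1},{"xyz":[-0.002,0,0],"dr":[0,0,0],"hand":1},{"xyz":[-0.002,0,0],"dr":[0,0,0],"hand":1},{"xyz":[-0.002,0,0],"dr":[0,0,0],"hand":1},{"xyz":[-0.002,0,0],"dr":[0,0,0],"hand":1}]'
```

```text
clock: 6.92
position: [516.5, 260.6, 197.0]
eef_rot: [0.0, -0.0, 1.0, 0.0]
force: [-2.8, 1.8, 0.6]
width: 0.3
finger_force: 1.5
clock: 7.75
position: [516.8, 260.6, 196.9]
eef_rot: [-0.001, -0.001, 1.0, -0.0]
force: [-6.3, 1.9, 1.7]
width: 0.6
finger_force: 3.2
```

```bash
python3 -m crank '[{"xyz":[-0.001,0,0],"dr":[0,0,0],"hand":1},{"xyz":[-0.0015,0,0],"dr":[0,0,0],"hand":1},{"xyz":[-0.0015,0,0],"dr":[0,0,0],"hand":1},{"xyz":[0.015,0,0],"dr":[0,0,0],"hand":1},{"xyz":[0.045,0,0],"dr":[0,0,0],"hand":1},{"xyz":[0.045,0,-0.03],"dr":[0,0,0],"hand":1},{"xyz":[0.045,0,-0.07],"dr":[0,0,0],"hand":1},{"xyz":[0.045,0,-0.07],"dr":[0,0,0],"hand":1},{"xyz":[0.045,-0.05,-0.07],"dr":[0,0,0],"hand":1},{"xyz":[0.045,-0.1,-0.07],"dr":[0,0,0],"hand":1}]'; python3 -c "
from h import *
to((478,-73,249))"
```

```text
clock: 8.58
position: [485.5, 185.7, 250.2]
eef_rot: [0.002, -0.002, 1.0, 0.0]
force: [-1.1, -1.5, 0.3]
width: 0.5
finger_force: 0.0
8.58 [485.5 185.7 250.2] F [-1.1 -1.5  0.3] w 0.5 dr [0.    0.004 0.004]
(478, -73, 249) [ 0.0116 -0.3449  0.0014]
```

```bash
python3 -m crank '[{"xyz":[0.01,-0.345,0],"dr":[0,0,0],"hand":1},{"xyz":[0.01,-0.345,0],"dr":[0,0,0],"hand":1},{"xyz":[0.01,-0.345,0],"dr":[0,0,0],"hand":1},{"xyz":[0.01,-0.345,0],"dr":[0,0,0],"hand":1},{"xyz":[0.01,-0.345,0],"dr":[0,0,0],"hand":1},{"xyz":[0.01,-0.345,0],"dr":[0,0,0],"hand":1},{"xyz":[0.01,-0.345,0],"dr":[0,0,0],"hand":1},{"xyz":[0.01,-0.345,0],"dr":[0,0,0],"hand":1},{"xyz":[0.01,-0.345,0],"dr":[0,0,0],"hand":1},{"xyz":[0.01,-0.345,0],"dr":[0,0,0],"hand":1}]'
python3 - <<'E'
from h import *
to((478,-73,197))
c=camera("top");cv2.imwrite("pics/t3.png",cv2.resize(c["img"][110:260,160:480],None,fx=2.5,fy=2.5))
E
```

```text
clock: 9.42
position: [477.5, -71.8, 249.4]
eef_rot: [0.0, -0.001, 1.0, 0.0]
force: [-0.4, 0.9, 0.4]
width: 0.7
finger_force: 0.0
9.42 [477.5 -71.8 249.4] F [-0.4  0.9  0.4] w 0.7 dr [0.    0.    0.003]
(478, -73, 197) [-0.0007 -0.0016  0.0699]
```

View pics/t3.png

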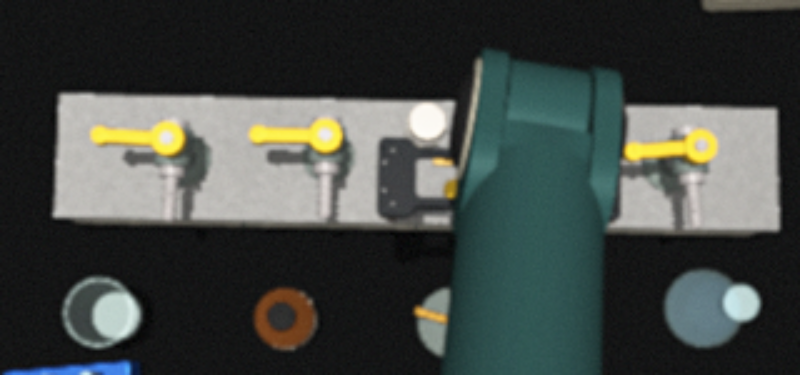

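Lever A, at crop px (98,133)–(168,138), is now square across its nozzle, like lever B. The hand is over the third tap, so I'll go down and push.

```bash
python3 -m crank '[{"xyz":[0,0,0.035],"dr":[0,0,0],"hand":1},{"xyz":[0,0,0.07],"dr":[0,0,0],"hand":1},{"xyz":[0,0,0.07],"dr":[0,0,0],"hand":1},{"xyz":[-0.005,0.004,0.07],"dr":[0,0,0],"hand":1},{"xyz":[-0.01,0.008,0.07],"dr":[0,0,0],"hand":1},{"xyz":[-0.015,0.012,0.07],"dr":[0,0,0],"hand":1},{"xyz":[-0.02,0.016,0.07],"dr":[0,0,0],"hand":1},{"xyz":[-0.025,0.02,0.07],"dr":[0,0,0],"hand":1},{"xyz":[-0.03,0.024,0.07],"dr":[0,0,0],"hand":1},{"xyz":[-0.03,0.024,0.07],"dr":[0,0,0],"hand":1}]'; python3 -m crank '[{"xyz":[-0.002,0.003,0],"dr":[0,0,0],"hand":1},{"xyz":[-0.005,0.006,0],"dr":[0,0,0],"hand":1},{"xyz":[-0.008,0.006,0],"dr":[0,0,0],"hand":1},{"xyz":[-0.01,0.006,0],"dr":[0,0,0],"hand":1},{"xyz":[-0.012,0.006,0],"dr":[0,0,0],"hand":1},{"xyz":[-0.013,0.006,0],"dr":[0,0,0],"hand":1},{"xyz":[-0.013,0.006,0],"dr":[0,0,0],"hand":1},{"xyz":[-0.013,0.006,0],"dr":[0,0,0],"hand":1},{"xyz":[-0.013,0.006,0],"dr":[0,0,0],"hand":1},{"xyz":[-0.013,0.006,0],"dr":[0,0,0],"hand":1}]'
```

```text
clock: 10.3
position: [501.2, -55.5, 197.7]
eef_rot: [0.001, -0.0, 1.0, -0.001]
force: [-0.7, -2.7, 0.6]
width: 0.3
finger_force: 1.4
clock: 11.13
position: [509.4, -50.7, 197.0]
eef_rot: [0.0, -0.0, 1.0, -0.0]
force: [-1.0, 1.5, 0.0]
width: 0.3
finger_force: 0.7
```

```bash
python3 -m crank '[{"xyz":[-0.001,0,0],"dr":[0,0,0],"hand":1},{"xyz":[-0.002,0,0],"dr":[0,0,0],"hand":1},{"xyz":[-0.003,0,0],"dr":[0,0,0],"hand":1},{"xyz":[-0.004,0,0],"dr":[0,0,0],"hand":1},{"xyz":[-0.004,0,0],"dr":[0,0,0],"hand":1},{"xyz":[-0.004,0,0],"dr":[0,0,0],"hand":1},{"xyz":[-0.004,0,0],"dr":[0,0,0],"hand":1},{"xyz":[-0.004,0,0],"dr":[0,0,0],"hand":1},{"xyz":[-0.004,0,0],"dr":[0,0,0],"hand":1},{"xyz":[-0.004,0,0],"dr":[0,0,0],"hand":1}]'; python3 -m crank '[{"xyz":[-0.001,0,0],"dr":[0,0,0],"hand":1},{"xyz":[-0.002,0,0],"dr":[0,0,0],"hand":1},{"xyz":[-0.003,0,0],"dr":[0,0,0],"hand":1},{"xyz":[-0.003,0,0],"dr":[0,0,0],"hand":1},{"xyz":[-0.003,0,0],"dr":[0,0,0],"hand":1},{"xyz":[-0.003,0,0],"dr":[0,0,0],"hand":1},{"xyz":[-0.003,0,0],"dr":[0,0,0],"hand":1},{"xyz":[-0.003,0,0],"dr":[0,0,0],"hand":1},{"xyz":[-0.003,0,0],"dr":[0,0,0],"hand":1},{"xyz":[-0.003,0,0],"dr":[0,0,0],"hand":1}]'
```

```text
clock: 11.97
position: [511.6, -50.5, 196.8]
eef_rot: [-0.001, -0.0, 1.0, 0.0]
force: [-5.4, 0.8, 2.2]
width: 0.3
finger_force: 2.3
clock: 12.8
position: [512.1, -50.5, 196.5]
eef_rot: [-0.003, -0.001, 1.0, 0.0]
force: [-10.1, 2.4, 4.7]
width: 0.7
finger_force: 4.7
```

```bash
python3 -m crank '[{"xyz":[0.02,0,0],"dr":[0,0,0],"hand":1},{"xyz":[0.045,0,0],"dr":[0,0,0],"hand":1},{"xyz":[0.045,0,-0.04],"dr":[0,0,0],"hand":1},{"xyz":[0.045,0,-0.09],"dr":[0,0,0],"hand":1},{"xyz":[0.045,0,-0.1],"dr":[0,0,0],"hand":1},{"xyz":[0.045,0.04,-0.1],"dr":[0,0,0],"hand":1},{"xyz":[0.045,0.09,-0.1],"dr":[0,0,0],"hand":1},{"xyz":[0.045,0.14,-0.1],"dr":[0,0,0],"hand":1},{"xyz":[0.045,0.19,-0.1],"dr":[0,0,0],"hand":1},{"xyz":[0.045,0.24,-0.1],"dr":[0,0,0],"hand":1}]'; python3 -m crank '[{"xyz":[0.05,0.2,-0.05],"dr":[0,0,0],"hand":1},{"xyz":[0.05,0.2,-0.05],"dr":[0,0,0],"hand":1},{"xyz":[0.05,0.2,-0.05],"dr":[0,0,0],"hand":1},{"xyz":[0.05,0.2,-0.05],"dr":[0,0,0],"hand":1},{"xyz":[0.05,0.2,-0.05],"dr":[0,0,0],"hand":1},{"xyz":[0.05,0.2,-0.05],"dr":[0,0,0],"hand":1},{"xyz":[0.05,0.2,-0.05],"dr":[0,0,0],"hand":1},{"xyz":[0.05,0.2,-0.05],"dr":[0,0,0],"hand":1},{"xyz":[0.05,0.2,-0.05],"dr":[0,0,0],"hand":1},{"xyz":[0.05,0.2,-0.05],"dr":[0,0,0],"hand":1}]'
python3 - <<'E'
from h import *
c=camera("top");cv2.imwrite("pics/t4.png",cv2.resize(c["img"][110:290,160:480],None,fx=2.5,fy=2.5))
m=cv2.inRange(cv2.cvtColor(c["img"],cv2.COLOR_BGR2HSV),(20,120,100),(35,255,255))
k,l,s,ce=cv2.connectedComponentsWithStats(m)
g=K(c);r=cv2.Rodrigues(np.array(c["rvec"],float))[0];C=-r.T@np.array(c["tvec"]).ravel()
for i in range(1,k):
    if s[i,4]<100: continue
    v,u=np.nonzero(l==i);d=np.c_[(u-g[0,2])/g[0,0],(v-g[1,2])/g[1,1],np.ones(len(u))]@r
    p=(C+d*((197-C[2])/d[:,2])[:,None])[:,:2].astype(np.float32)
    q,V=np.linalg.eigh(np.cov(p.T));a=V[:,1]*np.sign(V[1,1]);print(p.mean(0).round(),"angle deg",np.degrees(np.arctan2(-a[0],a[1])).round(1))
E
```

```text
clock: 13.63
position: [481.8, 131.1, 272.7]
eef_rot: [0.002, 0.0, 1.0, 0.001]
force: [0.4, -0.1, -0.1]
width: 0.3
finger_force: 0.0
clock: 14.47
position: [443.6, 278.0, 309.3]
eef_rot: [0.0, 0.001, 1.0, -0.0]
force: [-0.3, 0.2, -0.6]
width: 0.8
finger_force: 0.0
[530. 235.] angle deg -2.3
[536.  92.] angle deg -1.0
[528. -71.] angle deg 2.3
[ 533. -250.] angle deg 5.7
```

View pics/t4.png

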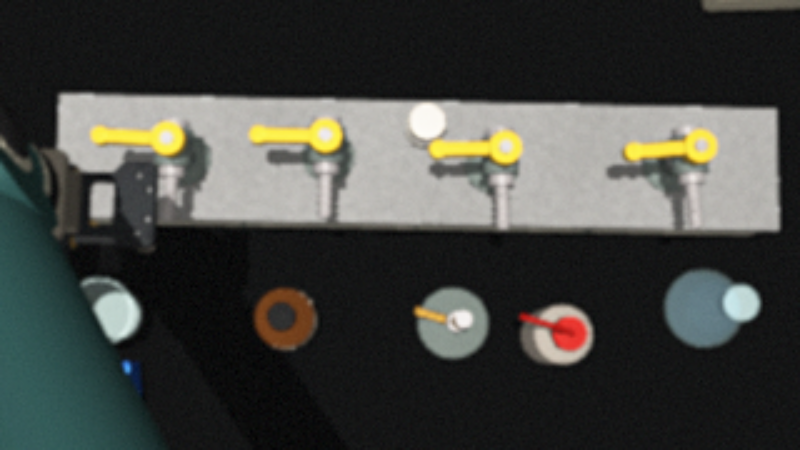

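All four levers are now square across their nozzles: knobs at crop px (98,133), (258,133), (437,149) and (632,151). The jar and glassware haven't moved. Both pushes ended with a clear rise in force at the stop, and the hand is free.

```bash
python3 -c "
from workcell import env
print(env.hand_in())"
```

```text
the job is handed in; nothing more can be done
None
```

I pushed the two open taps (first and third from the left) clockwise to their stops at about 10 N or less, left the two shut ones alone, and handed the job in at about 14.5 s with the hand clear and the glassware and jar unmoved; no verdict was returned.

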